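# Stow the bottle and latch the caddy gate

## Task

Stand the loose white bottle upright in the free right-hand bay of the steel caddy, let go of it, and then swing the caddy's front gate shut and push it until its sprung tongue has ridden over the strike and snapped in behind it, so that the gate stays latched by itself. Push with feeling: never load the gate with more than about 25 N, and leave the dark bottle, the tin and the tape roll where they stand.

Things in the scene. Friction and masses are not known exactly. Their poses are not given: they have to be found in the camera images.
- bottle_mid (a point): centre (62.5 mm above its foot) of the loose white bottle with a blue screw cap: upright, round, 51 mm in diameter, 125 mm tall with cap; straight-sided from about 10 to 85 mm above its foot; 0.13 to 0.25 kg. Grasp it round the body from above, about 80 mm above its foot
- caddy: grey sheet-steel caddy fixed to the table, open on top, two bays side by side. Origin: on the table under the middle of the bays; x to the back, y to the left (hinge side). Floor 4 mm thick. Inner faces: rear wall x = +72 mm, side walls y = +82 and -82 mm (beginning at x = -55 mm), divider 3 mm thick at y = 0; walls end 55 mm above the table. Left bay (+y) taken, right bay (-y) free, 80 mm wide
- bay_floor (a point): point on the floor of the free right-hand bay (4 mm above the table) where the bottle is to stand: caddy frame x = +20, y = -42 mm. It may stand anywhere in that bay with its axis between x = -30 and +60 mm in the caddy frame
- gate (a joint): gate angle (rad): 0 nominally shut (parallel to the caddy's y), positive open, free end swung out to the caddy's -x; starts at 0.45 to 0.75, stays where left (hinge friction 0.08 N m). Its strike is bolted in slots, so it latches somewhere between -0.065 and +0.065, not known beforehand: find it by force. The tongue meets the strike about 0.08 before that
- tongue (a joint): how far the sloped spring tongue is pushed back into the latch case (m): 0 fully out, up to 0.009 in; it springs out by itself before and after the strike. It sticks out 8 mm sideways from the gate's free end, 51 mm above the table. Riding over the strike takes a push of up to about 10 N at the push pad
- gate_push (a point): where to push: middle of the flat front face of the black push pad that stands out from the dark latch case near the gate's free end: 150 mm from the hinge axis, 55 mm above the table. The face is 30 mm wide, 37 to 69 mm above the table, 32 mm in front of the line from hinge to free end. Axes turn with the gate: x inwards (push this way), y towards the hinge. A push risen to 14 N mostly means latched; if not, push again
- gate_hinge (a point): on the gate's vertical hinge axis (left end), 55 mm above the table; caddy frame x = -98, y = +100 mm; axes turn with the gate. The gate is a grey panel 6 mm thick, 15 to 75 mm above the table, 190 mm long. Just past the latched angle a sprung rubber buffer (at the push pad 4.5 N per mm, 1 to 2 mm of travel left, then solid) pushes the gate back against the strike
- buffer (a joint): how far the sprung rubber buffer behind the gate is pressed in (m), 0 free, 0.004 at its end stop. Latched and let go, the gate keeps it pressed by 0.001 to 0.003; if the gate is not latched it is 0
- dark_bottle: dark bottle with red cap, 57 mm in diameter, 128 mm tall, standing in the left bay; origin at its foot; bystander, leave it standing there
- tin: small dark paint tin, 70 mm in diameter, 76 mm tall, origin at its foot; bystander
- tape: cream masking tape roll, 106 mm in diameter, 48 mm tall, lying flat, origin at its underside; bystander
Things that resemble listed ones, but are neither listed nor needed, are in the scene too. What is shaped like the part that bears buffer but purple is not meant.

How it is judged:
On the way, in this order (a step that is already met when the one before it is completed fails the run):
1. the white bottle stands upright on the floor of the right-hand bay, let go, while the gate is still open (x of bottle_mid in the frame of caddy between -0.03 and 0.06 m and y of bottle_mid in the frame of caddy between -0.075 and -0.012 m and z of bottle_mid in the frame of caddy below 0.072 m and angle between bottle_mid's own z axis and vertical below 0.12 rad and contact force between the fingers and bottle below 0.1 N and value of joint gate above 0.15 rad), for 0.2 s.
2. the gate is latched: the tongue is out behind the strike and the gate holds the buffer pressed (value of joint buffer above 0.0004 m and value of joint tongue below 0.0012 m), for 0.2 s.
At the end, for the whole second after the job is handed in: the white bottle stands upright (within 0.12 rad) on the floor of the right-hand bay, its axis at caddy x -30 to +60 mm, y -75 to -12 mm; the gate is latched and at rest: the tongue out (pushed in less than 1.2 mm) and the buffer kept pressed by more than 0.4 mm; the dark bottle still upright (all of step 2 and x of bottle_mid in the frame of caddy between -0.03 and 0.06 m and y of bottle_mid in the frame of caddy between -0.075 and -0.012 m and z of bottle_mid in the frame of caddy below 0.072 m and angle between each of bottle_mid, dark_bottle's own z axis and vertical below 0.12 rad and velocity of joint gate between -0.05 and 0.05 rad/s); the robot touches nothing.
It fails at once if the gate is loaded with more than 25 N by the robot (contact force between any of the arm, the fingers and gate above 25 N).
It fails at once if the dark bottle is tipped or shifted by more than 30 mm (angle between dark_bottle's own z axis and vertical above 0.4 rad or distance of dark_bottle from where it was at the start of the episode above 0.03 m).
It fails at once if the tin is shifted by more than 30 mm (distance of tin from where it was at the start of the episode above 0.03 m).
It fails at once if the tape roll is shifted by more than 30 mm (distance of tape from where it was at the start of the episode above 0.03 m).
It also fails if it takes over 58 s, if anything falls off the work surface, if the arm or the gripper's body presses on something with over 40 N, if the wrist force passes 120 N, or if a joint passes its speed limit or range.

## Robot

A 6-joint arm with a two-finger parallel gripper is mounted at the origin on a cart in front of the work surface, level with it; the furniture and walls round the work are solid. World frame = base frame: x ahead of the robot, y to its left, z up, the work surface at z = 0. Lengths are in m, angles in rad, forces in N, time in s.
With the tool pointing down it reaches from about 0.35 to 0.975 m from the base axis. Payload 4.9 kg.
Tool frame: the origin (TCP) lies midway between the tips of the shut fingers; the grasp point (between the pads) lies 19 mm behind it; z points along the fingers, y is the line along which they close (so a half turn about z gives the same grasp; the last joint's range is limited). The gripper opens to 85 mm and grips with 20 to 120 N. Pads are 22 mm wide; open, the fingers measure 114 mm over their backs; the gripper's body (76 mm by 85 mm) begins 54 mm behind the grasp point. The pads swing forward as they close: fully open they stand 13 mm farther back than shut.
Start: joints at [-1.28, 0.053, 1.613, -0, 1.476, -0.119], TCP at [0.249, -0.573, 0.231] pointing down, gripper open.
Joint ranges: [-3.01, 3.01], [-1.01, 2.22], [0.06, 2.58], [-1.02, 4.17], [0.09, 2.62], [-3.14, 3.14]. Speed limits (rad/s): [2.57, 2.57, 3.14, 3.14, 3.14, 3.14].

## Interface

Orientations are given as a rotation vector (axis times angle).
In Python, from station import ctrl gives the robot as it stands.
- The arm moves only by the tool carry_out, never from a script. Its argument "moves" is a list of rows, each an object of numbers: "x", "y", "z": the shift along the tool's x, y, z in units of 25 mm (1.0 is 25 mm); "turn": the turn about the tool's z in rad. In form: [{"x": .., "y": .., "z": .., "turn": ..}, ...]. A call has exactly 8 rows; each row shifts and turns the commanded pose from where the row before left it, along the tool's axes as they then stand; what a row does not reach is not made up. A row lasts 1/10 s, in which the tool goes at most 50 mm and 8.59 degrees, less where a joint would pass 70% of its speed; a pose out of reach is approached as far as the arm can. A call is refused whole if a number of a shift passes 1 or a number of a turn 0.15, either way. A call with a gripper value outside its range is refused whole. "grip" is the finger opening in mm, from 0 to 85.4, set as the call begins (left out, the last holds). The fingers move at their own pace and stop on an object; "newtons" is the grip in N (left out, the last holds). Time passes only in rows, so rows that do not move let the fingers close, or fill a call up. It gives the time, the measured TCP pose, the force, the opening and the grip force at its end, in the units of the state.
- ctrl.get_obs(): the state, without advancing time (a new reading comes with each control period).
- ctrl.get_image(name): name is "scene" or "top"; returns the picture (400x640x3 uint8, red, green, blue); there is no depth.
- ctrl.calibration(name): a dict with "fx", "fy", "cx", "cy" (pixels), "k1" (the pictures are not rectified: a ray, as slopes to the right and down, at radius r is drawn at 1 + k1 r^2 times it, then the intrinsics apply), "R" (3x3) and "t" (3): a world point X has camera coordinates R X + t. Camera axes: x right, y down, z forward; pixel columns grow to the right and rows downward; lengths in m; the calibration is good to about 2 mm. A picture is of the moment at which its call begins. calibration takes no time and is no camera call.
- ctrl.finish_job(): hands the job in; it is judged then, once.
Trained networks look in the newest picture that a camera, given by its name, has taken for a name from the list of things; names that differ only in an ending like _2 or _b are one class to them, and where a whole thing is asked for, a point or a joint stands for the part that bears it (a point fixed in the world has none). Each returns a list of dicts, best first, with "confidence" (0 to 1); they miss things now and then, are a little off and sometimes report something else, mostly with a low value. They report only what shows in the picture. A call takes as long as a camera call. They do not tell look-alikes from the thing itself.
- ctrl.look_for(camera, query): "rect" ([left, top, width, height] in pixels, round what is visible of it).
- ctrl.mark_of(camera, query): "pixel" ([column, row] in pixels: a listed point, or the origin of a listed thing).
The state is a dict: "t": time; "q": joint angles; "dq": joint speeds; "effort": joint torques, N m; "tool_pos": TCP position; "tool_rot": TCP orientation; "contact_force": force on the tool from outside, world axes, zero at the start; "wrist_torque": the same for the moment, N m; "opening": finger opening in m; "grip_force": force on a finger pad.
Only numpy, scipy, OpenCV 4.12 (cv2) and the standard library are available. Lean on these libraries where they do the work, as an engineer would, in place of code of your own. Each camera call takes 0.05 s, during which the arm holds its last target. There are 200 camera calls.

## Working session

There is one attempt and no reset: what is moved stays moved. The work goes in short steps, Python scripts to look and compute and a tool call to move; the robot and the scene stay as the last step left them, time stands still between calls to the robot, and variables do not carry over. Pictures are saved under pics/ and viewed, at most 10 in all, crops included, and the job is handed in when it is done.

Besides the shell and the picture viewer there is one more tool, called as name(argument=value, ...) on one line, values as JSON. carry_out: Moves the arm, as the interface text tells. Its arguments: {"type":"object","properties":{"moves":{"type":"array"},"grip":{"type":"number"},"newtons":{"type":"number"}},"required":["moves"]}

```bash
mkdir -p pics; cat > h.py <<'E'
import numpy as np, cv2
from station import ctrl
def save(cam,name,crop=None,scale=1):
    im=ctrl.get_image(cam)[:,:,::-1]
    if crop: l,t,w,h=crop; im=im[t:t+h,l:l+w]
    im=cv2.resize(im,None,fx=scale,fy=scale,interpolation=cv2.INTER_CUBIC)
    cv2.imwrite('pics/'+name,im)
def ray(cam,px):
    c=ctrl.calibration(cam);R=np.array(c['R']);t=np.array(c['t'])
    d=np.array([(px[0]-c['cx'])/c['fx'],(px[1]-c['cy'])/c['fy']]);u=d.copy()
    for _ in range(20): u=d/(1+c['k1']*(u@u))
    return -R.T@t, R.T@np.array([u[0],u[1],1.])
def atz(cam,px,z):
    o,d=ray(cam,px); return o+d*(z-o[2])/d[2]
def proj(cam,X):
    c=ctrl.calibration(cam);p=np.array(c['R'])@np.array(X)+np.array(c['t']);u=p[:2]/p[2];u=u*(1+c['k1']*(u@u))
    return np.array([u[0]*c['fx']+c['cx'],u[1]*c['fy']+c['cy']])
E
python3 - <<'E'
from h import *
np.set_printoptions(precision=3,suppress=True)
save('scene','s0.png');save('top','t0.png')
Z=dict(bottle_mid=.0625,caddy=0,bay_floor=.004,gate_push=.055,gate_hinge=.055,dark_bottle=0,tin=0,tape=0)
for cam in('scene','top'):
    for n,z in Z.items():
        for r in ctrl.mark_of(cam,n)[:3]: print(cam,n,np.array(r['pixel']).round(),round(r['confidence'],2),atz(cam,r['pixel'],z))
print(ctrl.get_obs())
E
```

```text
scene bottle_mid [322. 308.] 0.72 [0.444 0.153 0.062]
scene caddy [308. 209.] 0.56 [ 0.635 -0.137  0.   ]
scene bay_floor [313. 195.] 0.85 [ 0.646 -0.188  0.004]
scene gate_push [383. 227.] 0.78 [ 0.408 -0.132  0.055]
scene gate_hinge [321. 238.] 0.56 [ 0.539 -0.028  0.055]
scene dark_bottle [294. 216.] 0.8 [ 0.658 -0.095  0.   ]
scene tin [358. 149.] 0.62 [ 0.607 -0.424  0.   ]
scene tape [220. 275.] 0.57 [0.74  0.163 0.   ]
top bottle_mid [212. 249.] 0.9 [0.446 0.166 0.062]
top caddy [324. 185.] 0.64 [ 0.637 -0.137  0.   ]
top bay_floor [338. 177.] 0.85 [ 0.66  -0.177  0.004]
top bay_floor [320. 261.] 0.51 [ 0.416 -0.132  0.004]
top gate_push [320. 262.] 0.77 [ 0.419 -0.131  0.055]
top gate_push [215. 250.] 0.7 [0.441 0.159 0.055]
top gate_hinge [288. 219.] 0.97 [ 0.535 -0.039  0.055]
top dark_bottle [310. 173.] 0.95 [ 0.671 -0.095  0.   ]
top tin [418. 197.] 0.55 [ 0.608 -0.411  0.   ]
top tape [222. 144.] 0.72 [0.75  0.166 0.   ]
{'t': 0.9, 'q': array([-1.28 ,  0.053,  1.613, -0.   ,  1.476, -0.119]), 'dq': array([ 0.   ,  0.   ,  0.001,  0.001, -0.   , -0.   ]), 'effort': array([  0.001, -39.368, -37.047,  -0.   ,   0.   ,  -0.   ]), 'tool_pos': array([ 0.249, -0.573,  0.231]), 'tool_rot': array([ 3.076,  0.639, -0.   ]), 'contact_force': array([-0.459,  0.308, -0.177]), 'wrist_torque': array([ 0.019,  0.061, -0.04 ]), 'grip_force': 0.0, 'opening': 0.08525588265560363}
```

View pics/s0.png

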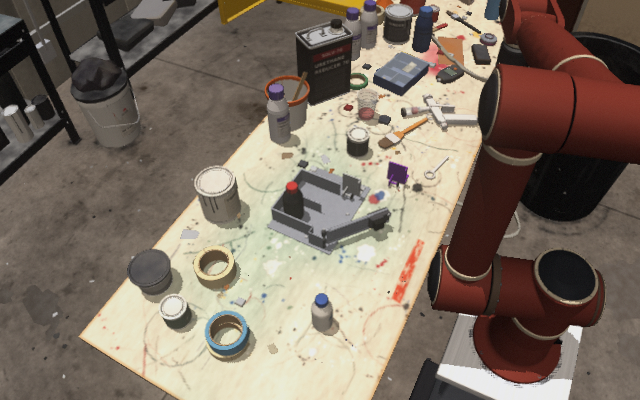

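View pics/t0.png

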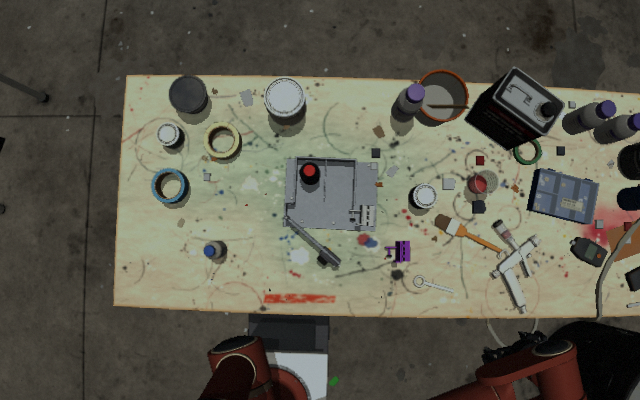

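Candidates for the white bottle with a blue cap are scene (321,312) = top (213,250), which is small with a blue cap, and the purple-capped larger bottles at scene (278,112), (353,30) and (370,20) = top (410,97), (600,112). I choose the blue-capped one. The purple bracket at top (400,251) is the decoy and is not meant. Next is a close crop to check the choice.

```bash
python3 - <<'E'
from h import *
np.set_printoptions(precision=3,suppress=True)
save('top','t1.png',(195,145,200,130),4);save('scene','s1.png',(255,160,150,180),3.3)
for cam in('scene','top'):
    im=cv2.cvtColor(ctrl.get_image(cam),cv2.COLOR_RGB2HSV)
    m=cv2.inRange(im,(100,120,40),(125,255,255))
    c0=np.array((321,312) if cam=='scene' else (213,250))
    ys,xs=np.nonzero(m); k=np.hypot(xs-c0[0],ys-c0[1])<22
    p=(xs[k].mean(),ys[k].mean()); print(cam,p,k.sum(),xs[k].min(),xs[k].max(),ys[k].min(),ys[k].max(),atz(cam,p,.117))
    print(proj(cam,(.445,.16,0)),proj(cam,(.445,.16,.125)),-np.array(ctrl.calibration(cam)['R']).T@ctrl.calibration(cam)['t'])
    print(ctrl.look_for(cam,'bottle_mid')[:2])
E
```

```text
scene (np.float64(320.8333333333333), np.float64(298.6111111111111)) 90 316 326 294 303 [0.444 0.159 0.117]
[320.642 321.497] [320.341 297.141] [0.207 0.616 1.089]
[]
top (np.float64(208.86516853932585), np.float64(250.3932584269663)) 89 204 214 246 255 [0.444 0.163 0.117]
[219.469 247.876] [209.221 250.049] [ 0.516 -0.127  1.327]
[{'rect': [202.7, 243.3, 23.3, 14.1], 'confidence': 0.79}]
```

View pics/t1.png

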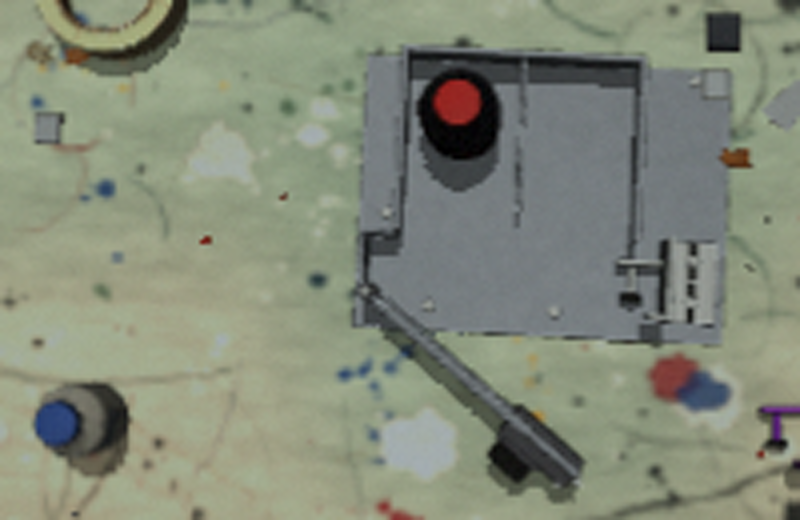

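View pics/s1.png

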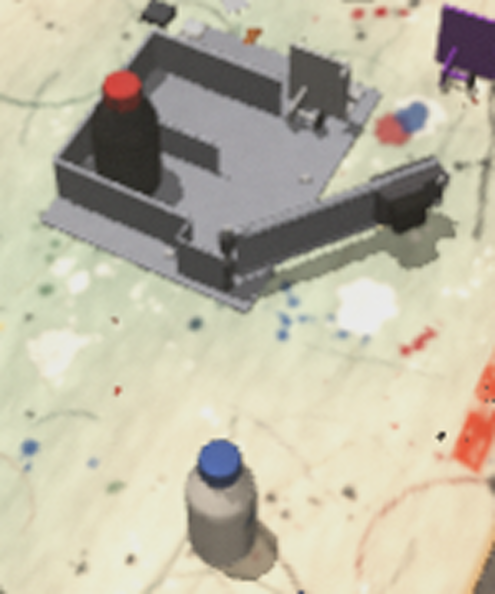

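The crops confirm it: the white bottle with blue cap is at top (209,250), the right bay is free, and the gate is open with its black push pad at about top (322,260). The purple bracket lies off to the right. Next I'll fit the caddy pose and gate.

```bash
python3 - <<'E'
from h import *
np.set_printoptions(precision=4,suppress=True)
P=lambda x,y:(195+x/4,145+y/4)
S=lambda x,y:(255+x/3.3,160+y/3.3)
for n,p,z in [('rearL top',P(407,48),.055),('rearR top',P(643,60),.055),('rightfront top',P(632,262),.055),('div front',P(517,225),.004),('hinge top',P(368,290),.075),('free end top',P(580,470),.075),('pad',P(507,470),.069),('dark cap',P(457,103),.13),('base FL',P(355,325),0),('base FR',P(720,343),0),('base RR',P(732,70),0)]:
    print(n,atz('top',p,z))
for n,p,z in [('rearL top',S(153,33),.055),('leftrear',S(58,160),.055),('free end top',S(437,160),.075),('hinge',S(230,240),.075)]: print('s',n,atz('scene',p,z))
E
```

```text
rearL top [ 0.7074 -0.0585  0.055 ]
rearR top [ 0.7036 -0.2231  0.055 ]
rightfront top [ 0.5628 -0.2188  0.055 ]
div front [ 0.5889 -0.1391  0.004 ]
hinge top [ 0.5377 -0.0384  0.075 ]
free end top [ 0.4202 -0.1858  0.075 ]
pad [ 0.4183 -0.1365  0.069 ]
dark cap [ 0.6607 -0.0965  0.13  ]
base FL [ 0.5135 -0.0245  0.    ]
base FR [ 0.5083 -0.2876  0.    ]
base RR [ 0.7064 -0.2922  0.    ]
s rearL top [ 0.6996 -0.218   0.055 ]
s leftrear [ 0.7019 -0.0558  0.055 ]
s free end top [ 0.4166 -0.181   0.075 ]
s hinge [ 0.5313 -0.0343  0.075 ]
```

carry_out(moves=[{"turn": -0.145}, {"turn": -0.145}, {"turn": -0.145}, {"turn": -0.145}, {"turn": -0.145}, {"turn": -0.145}, {"turn": -0.145}, {"turn": -0.145}], grip=85)

```text
validation failed for argument at $.mo...
```

carry_out(moves=[{"x": 0, "y": 0, "z": 0, "turn": -0.145}, {"x": 0, "y": 0, "z": 0, "turn": -0.145}, {"x": 0, "y": 0, "z": 0, "turn": -0.145}, {"x": 0, "y": 0, "z": 0, "turn": -0.145}, {"x": 0, "y": 0, "z": 0, "turn": -0.145}, {"x": 0, "y": 0, "z": 0, "turn": -0.145}, {"x": 0, "y": 0, "z": 0, "turn": -0.145}, {"x": 0, "y": 0, "z": 0, "turn": -0.145}], grip=85)

```text
t: 2.0
tool_pos: [0.249, -0.5732, 0.2313]
tool_rot: [-2.216, -2.227, -0.0]
contact_force: [0.0, -0.4, -0.8]
opening: 0.0847
grip_force: 0.0
```

carry_out(moves=[{"x": 1, "y": 0.265, "z": 0, "turn": 0}, {"x": 1, "y": 0.265, "z": 0, "turn": 0}, {"x": 1, "y": 0.265, "z": 0, "turn": 0}, {"x": 1, "y": 0.265, "z": 0, "turn": 0}, {"x": 1, "y": 0.265, "z": 0, "turn": 0}, {"x": 1, "y": 0.265, "z": 0, "turn": 0}, {"x": 1, "y": 0.265, "z": 0, "turn": 0}, {"x": 1, "y": 0.265, "z": 0, "turn": 0}])

```text
t: 2.8
tool_pos: [0.3024, -0.3723, 0.2314]
tool_rot: [2.223, 2.22, 0.0]
contact_force: [-0.2, 0.2, 0.4]
opening: 0.0851
grip_force: 0.0
```

carry_out(moves=[{"x": 1, "y": 0.265, "z": 0, "turn": 0}, {"x": 1, "y": 0.265, "z": 0, "turn": 0}, {"x": 1, "y": 0.265, "z": 0, "turn": 0}, {"x": 1, "y": 0.265, "z": 0, "turn": 0}, {"x": 1, "y": 0.265, "z": 0, "turn": 0}, {"x": 1, "y": 0.265, "z": 0, "turn": 0}, {"x": 1, "y": 0.265, "z": 0, "turn": 0}, {"x": 1, "y": 0.265, "z": 0, "turn": 0}])

```text
t: 3.6
tool_pos: [0.3555, -0.1723, 0.2315]
tool_rot: [2.222, 2.22, 0.0]
contact_force: [0.8, 0.5, 0.4]
opening: 0.0849
grip_force: 0.0
```

carry_out(moves=[{"x": 1, "y": 0.265, "z": 0, "turn": 0}, {"x": 1, "y": 0.265, "z": 0, "turn": 0}, {"x": 1, "y": 0.265, "z": 0, "turn": 0}, {"x": 1, "y": 0.265, "z": 0, "turn": 0}, {"x": 1, "y": 0.265, "z": 0, "turn": 0}, {"x": 1, "y": 0.265, "z": 0, "turn": 0}, {"x": 1, "y": 0.265, "z": 0, "turn": 0}, {"x": 1, "y": 0.265, "z": 0, "turn": 0}])

```text
t: 4.4
tool_pos: [0.4088, 0.0277, 0.2315]
tool_rot: [2.222, 2.22, 0.001]
contact_force: [2.1, -0.4, -0.9]
opening: 0.0849
grip_force: 0.0
```

carry_out(moves=[{"x": 0.9, "y": 0.24, "z": 0, "turn": 0}, {"x": 0.9, "y": 0.24, "z": 0, "turn": 0}, {"x": 0.9, "y": 0.24, "z": 0, "turn": 0}, {"x": 0.9, "y": 0.24, "z": 0, "turn": 0}, {"x": 0.9, "y": 0.24, "z": 0, "turn": 0}, {"x": 0.9, "y": 0.24, "z": 0, "turn": 0}, {"x": 0, "y": 0, "z": 0, "turn": 0}, {"x": 0, "y": 0, "z": 0, "turn": 0}])

```text
t: 5.2
tool_pos: [0.4446, 0.1616, 0.2312]
tool_rot: [2.221, 2.221, -0.001]
contact_force: [-0.4, 0.4, 0.1]
opening: 0.0854
grip_force: 0.0
```

carry_out(moves=[{"x": 0, "y": 0, "z": 0.85, "turn": 0}, {"x": 0, "y": 0, "z": 0.85, "turn": 0}, {"x": 0, "y": 0, "z": 0.85, "turn": 0}, {"x": 0, "y": 0, "z": 0.85, "turn": 0}, {"x": 0, "y": 0, "z": 0.85, "turn": 0}, {"x": 0, "y": 0, "z": 0.85, "turn": 0}, {"x": 0, "y": 0, "z": 0.85, "turn": 0}, {"x": 0, "y": 0, "z": 0.85, "turn": 0}])

```text
t: 6.0
tool_pos: [0.4447, 0.1605, 0.0607]
tool_rot: [2.224, 2.218, 0.0]
contact_force: [-0.6, 0.7, -0.4]
opening: 0.085
grip_force: 0.0
```

carry_out(moves=[{"x": 0, "y": 0, "z": 0, "turn": 0}, {"x": 0, "y": 0, "z": 0, "turn": 0}, {"x": 0, "y": 0, "z": 0, "turn": 0}, {"x": 0, "y": 0, "z": 0, "turn": 0}, {"x": 0, "y": 0, "z": 0, "turn": 0}, {"x": 0, "y": 0, "z": 0, "turn": 0}, {"x": 0, "y": 0, "z": 0, "turn": 0}, {"x": 0, "y": 0, "z": 0, "turn": 0}], grip=40, newtons=40)

```text
t: 6.8
tool_pos: [0.4459, 0.1618, 0.0628]
tool_rot: [2.221, 2.219, 0.003]
contact_force: [-1.4, -1.1, 5.4]
opening: 0.0475
grip_force: 41.6
```

carry_out(moves=[{"x": 0, "y": 0, "z": 0, "turn": 0}, {"x": 0, "y": 0, "z": 0, "turn": 0}, {"x": 0, "y": 0, "z": 0, "turn": 0}, {"x": 0, "y": 0, "z": 0, "turn": 0}, {"x": 0, "y": 0, "z": 0.06, "turn": 0}, {"x": 0, "y": 0, "z": 0.06, "turn": 0}, {"x": 0, "y": 0, "z": 0.06, "turn": 0}, {"x": 0, "y": 0, "z": 0.06, "turn": 0}], grip=80)

```text
t: 7.6
tool_pos: [0.4447, 0.1615, 0.0551]
tool_rot: [-2.223, -2.22, 0.0]
contact_force: [0.4, -0.3, 0.6]
opening: 0.0803
grip_force: 0.0
```

carry_out(moves=[{"x": 0, "y": 0, "z": 0, "turn": 0}, {"x": 0, "y": 0, "z": 0, "turn": 0}, {"x": 0, "y": 0, "z": 0, "turn": 0}, {"x": 0, "y": 0, "z": 0, "turn": 0}, {"x": 0, "y": 0, "z": 0, "turn": 0}, {"x": 0, "y": 0, "z": 0, "turn": 0}, {"x": 0, "y": 0, "z": 0, "turn": 0}, {"x": 0, "y": 0, "z": 0, "turn": 0}], grip=40, newtons=35)

```text
t: 8.4
tool_pos: [0.4448, 0.1616, 0.0555]
tool_rot: [-2.222, -2.22, -0.0]
contact_force: [-2.2, -0.5, 3.9]
opening: 0.0481
grip_force: 36.1
```

carry_out(moves=[{"x": 0, "y": 0, "z": -0.4, "turn": 0}, {"x": 0, "y": 0, "z": -0.6, "turn": 0}, {"x": 0, "y": 0, "z": -0.8, "turn": 0}, {"x": 0, "y": 0, "z": -0.8, "turn": 0}, {"x": 0, "y": 0, "z": -0.8, "turn": 0}, {"x": 0, "y": 0, "z": -0.8, "turn": 0}, {"x": 0, "y": 0, "z": -0.6, "turn": 0}, {"x": 0, "y": 0, "z": -0.4, "turn": 0}])

```text
t: 9.2
tool_pos: [0.4451, 0.1616, 0.1867]
tool_rot: [2.222, 2.22, 0.002]
contact_force: [-0.3, 0.7, -2.2]
opening: 0.0477
grip_force: 36.6
```

```bash
python3 - <<'E'
from h import *
a=ctrl.get_image('scene')[180:340,230:400,::-1];b=ctrl.get_image('top')[180:320,140:300,::-1]
a=cv2.resize(a,(430,400),interpolation=cv2.INTER_CUBIC);b=cv2.resize(b,(370,400),interpolation=cv2.INTER_CUBIC)
cv2.imwrite('pics/lift.png',np.hstack([a,b]))
E
```

```text
(no output)
```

View pics/lift.png

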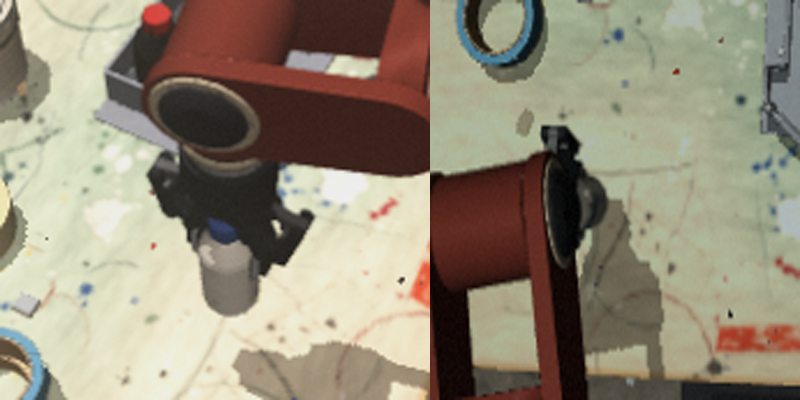

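The bottle is held upright, with its cap at about (222,230) in the left crop, and well clear of the table. Next I carry it over the bay.

carry_out(moves=[{"x": -0.4, "y": 0.2, "z": -0.3, "turn": 0}, {"x": -0.7, "y": 0.4, "z": -0.3, "turn": 0}, {"x": -0.9, "y": 0.5, "z": -0.3, "turn": 0}, {"x": -0.95, "y": 0.55, "z": -0.3, "turn": 0}, {"x": -0.95, "y": 0.55, "z": -0.3, "turn": 0}, {"x": -0.95, "y": 0.55, "z": 0, "turn": 0}, {"x": -0.95, "y": 0.55, "z": 0, "turn": 0}, {"x": -0.95, "y": 0.55, "z": 0, "turn": 0}])

```text
t: 10.1
tool_pos: [0.5409, -0.0091, 0.2218]
tool_rot: [-2.222, -2.219, 0.002]
contact_force: [0.1, -0.4, -1.2]
opening: 0.0479
grip_force: 36.6
```

carry_out(moves=[{"x": -0.95, "y": 0.55, "z": 0, "turn": 0}, {"x": -0.95, "y": 0.55, "z": 0, "turn": 0}, {"x": -0.95, "y": 0.55, "z": 0, "turn": 0}, {"x": -0.95, "y": 0.55, "z": 0, "turn": 0}, {"x": -0.95, "y": 0.55, "z": 0, "turn": 0}, {"x": -0.9, "y": 0.5, "z": 0, "turn": 0}, {"x": -0.8, "y": 0.45, "z": 0, "turn": 0}, {"x": -0.5, "y": 0.3, "z": 0, "turn": 0}])

```text
t: 10.9
tool_pos: [0.6405, -0.1833, 0.2212]
tool_rot: [-2.223, -2.217, 0.002]
contact_force: [0.8, -0.1, -2.3]
opening: 0.0477
grip_force: 36.6
```

carry_out(moves=[{"x": 0.08, "y": 0, "z": 0.4, "turn": 0}, {"x": 0, "y": 0, "z": 0.8, "turn": 0}, {"x": 0, "y": 0, "z": 0.9, "turn": 0}, {"x": 0, "y": 0, "z": 0.9, "turn": 0}, {"x": 0, "y": 0, "z": 0.9, "turn": 0}, {"x": 0, "y": 0, "z": 0.9, "turn": 0}, {"x": 0, "y": 0, "z": 0.7, "turn": 0}, {"x": 0, "y": 0, "z": 0.5, "turn": 0}])

```text
t: 11.7
tool_pos: [0.6393, -0.178, 0.0703]
tool_rot: [-2.22, -2.219, 0.002]
contact_force: [-0.1, 0.8, -1.3]
opening: 0.0479
grip_force: 36.6
```

carry_out(moves=[{"x": 0, "y": 0, "z": 0.1, "turn": 0}, {"x": 0, "y": 0, "z": 0.1, "turn": 0}, {"x": 0, "y": 0, "z": 0.1, "turn": 0}, {"x": 0, "y": 0, "z": 0.05, "turn": 0}, {"x": 0, "y": 0, "z": 0, "turn": 0}, {"x": 0, "y": 0, "z": 0, "turn": 0}, {"x": 0, "y": 0, "z": 0, "turn": 0}, {"x": 0, "y": 0, "z": 0, "turn": 0}])

```text
t: 12.5
tool_pos: [0.6408, -0.1792, 0.0643]
tool_rot: [2.222, 2.22, 0.0]
contact_force: [0.3, -0.7, -1.9]
opening: 0.0478
grip_force: 36.6
```

carry_out(moves=[{"x": 0, "y": 0, "z": 0.06, "turn": 0}, {"x": 0, "y": 0, "z": 0.06, "turn": 0}, {"x": 0, "y": 0, "z": 0.06, "turn": 0}, {"x": 0, "y": 0, "z": 0, "turn": 0}, {"x": 0, "y": 0, "z": 0, "turn": 0}, {"x": 0, "y": 0, "z": 0, "turn": 0}, {"x": 0, "y": 0, "z": 0, "turn": 0}, {"x": 0, "y": 0, "z": 0, "turn": 0}])

```text
t: 13.3
tool_pos: [0.6407, -0.1792, 0.0596]
tool_rot: [2.223, 2.22, 0.0]
contact_force: [0.5, 0.2, -0.5]
opening: 0.0475
grip_force: 36.7
```

Force dropped from −1.9 to −0.5 N, so the bottle is essentially resting on the floor. I release it and go up.

carry_out(moves=[{"x": 0, "y": 0, "z": 0.02, "turn": 0}, {"x": 0, "y": 0, "z": 0, "turn": 0}, {"x": 0, "y": 0, "z": 0, "turn": 0}, {"x": 0, "y": 0, "z": 0, "turn": 0}, {"x": 0, "y": 0, "z": 0, "turn": 0}, {"x": 0, "y": 0, "z": 0, "turn": 0}, {"x": 0, "y": 0, "z": 0, "turn": 0}, {"x": 0, "y": 0, "z": 0, "turn": 0}], grip=78)

```text
t: 14.1
tool_pos: [0.6407, -0.1791, 0.059]
tool_rot: [-2.223, -2.22, -0.0]
contact_force: [0.1, -0.2, -0.1]
opening: 0.078
grip_force: 0.0
```

carry_out(moves=[{"x": 0, "y": 0, "z": -0.4, "turn": 0}, {"x": 0, "y": 0, "z": -0.8, "turn": 0}, {"x": 0, "y": 0, "z": -1, "turn": 0}, {"x": 0, "y": 0, "z": -1, "turn": 0}, {"x": 0, "y": 0, "z": -1, "turn": 0}, {"x": 0, "y": 0, "z": -1, "turn": 0}, {"x": 0, "y": 0, "z": -0.8, "turn": 0}, {"x": 0, "y": 0, "z": -0.4, "turn": 0}])

```text
t: 14.9
tool_pos: [0.6417, -0.1795, 0.2229]
tool_rot: [2.219, 2.217, 0.003]
contact_force: [-0.6, 0.9, 0.5]
opening: 0.078
grip_force: 0.0
```

carry_out(moves=[{"x": 0.14, "y": -0.5, "z": 0, "turn": 0}, {"x": 0.28, "y": -0.95, "z": 0, "turn": 0}, {"x": 0.28, "y": -0.95, "z": 0, "turn": 0}, {"x": 0.28, "y": -0.95, "z": 0, "turn": 0}, {"x": 0.28, "y": -0.95, "z": 0, "turn": 0}, {"x": 0.28, "y": -0.95, "z": 0, "turn": 0}, {"x": 0.28, "y": -0.95, "z": 0, "turn": 0}, {"x": 0.28, "y": -0.95, "z": 0, "turn": 0}], grip=0, newtons=60)

```text
t: 15.7
tool_pos: [0.4607, -0.126, 0.2187]
tool_rot: [-2.222, -2.22, 0.0]
contact_force: [-1.0, 0.5, -0.8]
opening: 0.0002
grip_force: 0.0
```

carry_out(moves=[{"x": 0.28, "y": -0.95, "z": 0, "turn": 0}, {"x": 0.28, "y": -0.95, "z": 0, "turn": 0}, {"x": 0.28, "y": -0.95, "z": 0, "turn": 0}, {"x": 0.14, "y": -0.5, "z": 0, "turn": 0.13}, {"x": 0, "y": 0, "z": 0, "turn": 0.135}, {"x": 0, "y": 0, "z": 0, "turn": 0.135}, {"x": 0, "y": 0, "z": 0, "turn": 0.135}, {"x": 0, "y": 0, "z": 0, "turn": 0.135}])

```text
t: 16.5
tool_pos: [0.3779, -0.1017, 0.2189]
tool_rot: [-2.833, -1.358, 0.0]
contact_force: [-0.3, 0.1, -0.3]
opening: -0.0001
grip_force: 0.0
```

```bash
python3 - <<'E'
from h import *
np.set_printoptions(precision=4,suppress=True)
from scipy.spatial.transform import Rotation as R
o=ctrl.get_obs();print(o['tool_pos'],o['opening'],R.from_rotvec(o['tool_rot']).as_matrix()[:,1])
for cam in('scene','top'):
    for n,z in dict(gate_push=.055,gate_hinge=.055,bottle_mid=.0665).items():
        for r in ctrl.mark_of(cam,n)[:2]: print(cam,n,round(r['confidence'],2),atz(cam,r['pixel'],z))
a=ctrl.get_image('scene')[150:300,240:420,::-1];b=ctrl.get_image('top')[145:285,260:400,::-1]
cv2.imwrite('pics/placed.png',np.hstack([cv2.resize(a,(440,400),interpolation=2),cv2.resize(b,(360,400),interpolation=2)]))
E
```

```text
[ 0.3779 -0.1017  0.2189] -0.00012313391261821113 [ 0.7797 -0.6261 -0.0003]
scene bottle_mid 0.83 [0.4714 0.1005 0.0665]
top gate_push 0.75 [ 0.4234 -0.1396  0.055 ]
top gate_hinge 0.88 [ 0.5465 -0.0414  0.055 ]
top bottle_mid 0.46 [0.44   0.1956 0.0665]
```

View pics/placed.png

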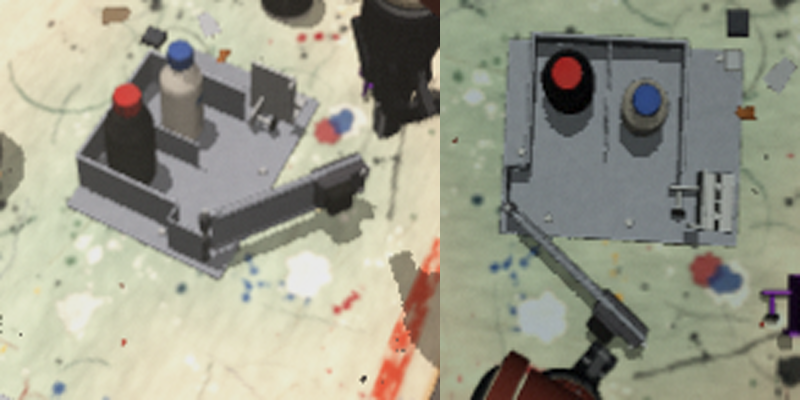

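The white bottle stands in the right bay (right crop (645,100)), the dark bottle is untouched and the gate is still open. I now lower the closed fingers in front of the pad.

carry_out(moves=[{"x": 0, "y": 0, "z": 0.7, "turn": 0}, {"x": 0, "y": 0, "z": 1, "turn": 0}, {"x": 0, "y": 0, "z": 1, "turn": 0}, {"x": 0, "y": 0, "z": 1, "turn": 0}, {"x": 0, "y": 0, "z": 1, "turn": 0}, {"x": 0, "y": 0, "z": 1, "turn": 0}, {"x": 0, "y": 0, "z": 0.9, "turn": 0}, {"x": 0, "y": 0, "z": 0.5, "turn": 0}])

```text
t: 17.7
tool_pos: [0.377, -0.1013, 0.0396]
tool_rot: [-2.826, -1.366, 0.003]
contact_force: [0.2, 0.5, 0.5]
opening: 0.0001
grip_force: 0.0
```

carry_out(moves=[{"x": 0, "y": 0.15, "z": 0, "turn": 0}, {"x": 0, "y": 0.15, "z": 0, "turn": 0}, {"x": 0, "y": 0.15, "z": 0, "turn": 0}, {"x": 0, "y": 0.15, "z": 0, "turn": 0}, {"x": 0, "y": 0.15, "z": 0, "turn": 0}, {"x": 0, "y": 0.15, "z": 0, "turn": 0}, {"x": 0, "y": 0.15, "z": 0, "turn": 0}, {"x": 0, "y": 0.15, "z": 0, "turn": 0}])

```text
t: 18.5
tool_pos: [0.402, -0.1207, 0.0416]
tool_rot: [2.829, 1.366, 0.0]
contact_force: [0.0, 0.3, 0.3]
opening: -0.0003
grip_force: 0.0
```

carry_out(moves=[{"x": 0, "y": 0.06, "z": 0, "turn": 0}, {"x": 0, "y": 0.06, "z": 0, "turn": 0}, {"x": 0, "y": 0.06, "z": 0, "turn": 0}, {"x": 0, "y": 0.06, "z": 0, "turn": 0}, {"x": -0.04, "y": 0.12, "z": 0, "turn": -0.02}, {"x": -0.04, "y": 0.12, "z": 0, "turn": -0.02}, {"x": -0.04, "y": 0.12, "z": 0, "turn": -0.02}, {"x": -0.04, "y": 0.12, "z": 0, "turn": -0.02}])

```text
t: 19.3
tool_pos: [0.4138, -0.1349, 0.0416]
tool_rot: [-2.771, -1.48, -0.0]
contact_force: [-0.3, 1.2, -0.4]
opening: -0.0001
grip_force: 0.3
```

```bash
cat > g.py <<'E'
from h import *
from scipy.spatial.transform import Rotation as R
np.set_printoptions(precision=4,suppress=True)
o=ctrl.get_obs();p=o['tool_pos'];y=R.from_rotvec(o['tool_rot']).as_matrix()[:,1]
Ry=-.021;rot=lambda a:np.array([[np.cos(a),-np.sin(a)],[np.sin(a),np.cos(a)]])
q=rot(-Ry)@(p[:2]-[.632,-.139])-[-.098,.100]   # TCP from hinge, caddy axes
th=-(np.arctan2(y[1],y[0])-Ry)
u=np.array([-np.sin(th),-np.cos(th)]);n=np.array([np.cos(th),-np.sin(th)])
print('th',th,'along',q@u,'front',q@n,'force y',o['contact_force'][:2]@y[:2],'t',o['t'])
E
python3 g.py
```

```text
th 0.5684229564328095 along 0.14936466933757325 front -0.0472345862152578 force y -0.9397799348764138 t 19.3
```

carry_out(moves=[{"x": -0.056, "y": 0.18, "z": 0, "turn": -0.03}, {"x": -0.056, "y": 0.18, "z": 0, "turn": -0.03}, {"x": -0.056, "y": 0.18, "z": 0, "turn": -0.03}, {"x": -0.056, "y": 0.18, "z": 0, "turn": -0.03}, {"x": -0.056, "y": 0.18, "z": 0, "turn": -0.03}, {"x": -0.056, "y": 0.18, "z": 0, "turn": -0.03}, {"x": -0.056, "y": 0.18, "z": 0, "turn": -0.03}, {"x": -0.056, "y": 0.18, "z": 0, "turn": -0.03}])

```text
t: 20.1
tool_pos: [0.4404, -0.1616, 0.0415]
tool_rot: [-2.573, -1.802, 0.0]
contact_force: [-0.5, 0.1, 0.6]
opening: -0.0
grip_force: 0.3
```

carry_out(moves=[{"x": -0.037, "y": 0.12, "z": 0, "turn": -0.02}, {"x": -0.037, "y": 0.12, "z": 0, "turn": -0.02}, {"x": -0.037, "y": 0.12, "z": 0, "turn": -0.02}, {"x": -0.037, "y": 0.12, "z": 0, "turn": -0.02}, {"x": -0.037, "y": 0.12, "z": 0, "turn": -0.02}, {"x": -0.037, "y": 0.12, "z": 0, "turn": -0.02}, {"x": -0.019, "y": 0.06, "z": 0, "turn": -0.01}, {"x": -0.019, "y": 0.06, "z": 0, "turn": -0.01}])

```text
t: 20.9
tool_pos: [0.4586, -0.1736, 0.0416]
tool_rot: [-2.442, -1.976, 0.0]
contact_force: [-0.6, -0.9, 0.8]
opening: -0.0001
grip_force: 0.3
```

```bash
python3 g.py
```

```text
th 0.1891555427094765 along 0.14978584089675875 front -0.04735820812297317 force y -0.40894409363349027 t 20.9
```

carry_out(moves=[{"x": -0.011, "y": 0.036, "z": 0, "turn": -0.006}, {"x": -0.011, "y": 0.036, "z": 0, "turn": -0.006}, {"x": -0.011, "y": 0.036, "z": 0, "turn": -0.006}, {"x": -0.011, "y": 0.036, "z": 0, "turn": -0.006}, {"x": -0.011, "y": 0.036, "z": 0, "turn": -0.006}, {"x": -0.011, "y": 0.036, "z": 0, "turn": -0.006}, {"x": -0.011, "y": 0.036, "z": 0, "turn": -0.006}, {"x": -0.011, "y": 0.036, "z": 0, "turn": -0.006}])

```text
t: 21.7
tool_pos: [0.4651, -0.1771, 0.0415]
tool_rot: [-2.394, -2.034, 0.0]
contact_force: [-0.5, -0.2, -0.1]
opening: 0.0003
grip_force: 0.3
```

carry_out(moves=[{"x": -0.0075, "y": 0.024, "z": 0, "turn": -0.004}, {"x": -0.0075, "y": 0.024, "z": 0, "turn": -0.004}, {"x": -0.0075, "y": 0.024, "z": 0, "turn": -0.004}, {"x": -0.0075, "y": 0.024, "z": 0, "turn": -0.004}, {"x": -0.0075, "y": 0.024, "z": 0, "turn": -0.004}, {"x": -0.0075, "y": 0.024, "z": 0, "turn": -0.004}, {"x": -0.0075, "y": 0.024, "z": 0, "turn": -0.004}, {"x": -0.0075, "y": 0.024, "z": 0, "turn": -0.004}])

```text
t: 22.5
tool_pos: [0.4697, -0.1792, 0.0416]
tool_rot: [2.362, 2.072, -0.0]
contact_force: [-0.6, -0.9, -0.3]
opening: -0.0001
grip_force: 0.3
```

```bash
python3 g.py
```

```text
th 0.10965485190034703 along 0.1497286285599981 front -0.04736385250432376 force y -0.46606686907743544 t 22.5
```

carry_out(moves=[{"x": -0.0075, "y": 0.024, "z": 0, "turn": -0.004}, {"x": -0.0075, "y": 0.024, "z": 0, "turn": -0.004}, {"x": -0.0075, "y": 0.024, "z": 0, "turn": -0.004}, {"x": -0.0075, "y": 0.024, "z": 0, "turn": -0.004}, {"x": -0.0075, "y": 0.024, "z": 0, "turn": -0.004}, {"x": -0.0075, "y": 0.024, "z": 0, "turn": -0.004}, {"x": -0.0075, "y": 0.024, "z": 0, "turn": -0.004}, {"x": -0.0075, "y": 0.024, "z": 0, "turn": -0.004}])

```text
t: 23.3
tool_pos: [0.4742, -0.1813, 0.0415]
tool_rot: [-2.328, -2.109, 0.0]
contact_force: [-1.5, -1.3, 0.4]
opening: 0.0003
grip_force: 0.3
```

carry_out(moves=[{"x": -0.0075, "y": 0.024, "z": 0, "turn": -0.004}, {"x": -0.0075, "y": 0.024, "z": 0, "turn": -0.004}, {"x": -0.0075, "y": 0.024, "z": 0, "turn": -0.004}, {"x": -0.0075, "y": 0.024, "z": 0, "turn": -0.004}, {"x": -0.0075, "y": 0.024, "z": 0, "turn": -0.004}, {"x": -0.0075, "y": 0.024, "z": 0, "turn": -0.004}, {"x": -0.0075, "y": 0.024, "z": 0, "turn": -0.004}, {"x": -0.0075, "y": 0.024, "z": 0, "turn": -0.004}])

```text
t: 24.1
tool_pos: [0.4789, -0.1832, 0.0416]
tool_rot: [2.294, 2.146, 0.0]
contact_force: [-0.8, -0.0, 0.2]
opening: -0.0002
grip_force: 0.3
```

carry_out(moves=[{"x": -0.0075, "y": 0.024, "z": 0, "turn": -0.004}, {"x": -0.0075, "y": 0.024, "z": 0, "turn": -0.004}, {"x": -0.0075, "y": 0.024, "z": 0, "turn": -0.004}, {"x": -0.0075, "y": 0.024, "z": 0, "turn": -0.004}, {"x": -0.0075, "y": 0.024, "z": 0, "turn": -0.004}, {"x": -0.0075, "y": 0.024, "z": 0, "turn": -0.004}, {"x": -0.0075, "y": 0.024, "z": 0, "turn": -0.004}, {"x": -0.0075, "y": 0.024, "z": 0, "turn": -0.004}])

```text
t: 24.9
tool_pos: [0.4834, -0.1849, 0.0415]
tool_rot: [-2.259, -2.182, 0.001]
contact_force: [-5.0, 0.3, 3.7]
opening: -0.0
grip_force: 2.6
```

carry_out(moves=[{"x": -0.0075, "y": 0.024, "z": 0, "turn": -0.004}, {"x": -0.0075, "y": 0.024, "z": 0, "turn": -0.004}, {"x": -0.0075, "y": 0.024, "z": 0, "turn": -0.004}, {"x": -0.0075, "y": 0.024, "z": 0, "turn": -0.004}, {"x": -0.0055, "y": 0.018, "z": 0, "turn": -0.003}, {"x": -0.0055, "y": 0.018, "z": 0, "turn": -0.003}, {"x": -0.0055, "y": 0.018, "z": 0, "turn": -0.003}, {"x": -0.0055, "y": 0.018, "z": 0, "turn": -0.003}])

```text
t: 25.7
tool_pos: [0.488, -0.1864, 0.0416]
tool_rot: [2.229, 2.213, 0.0]
contact_force: [-1.7, -0.7, -0.1]
opening: 0.0001
grip_force: 1.0
```

carry_out(moves=[{"x": -0.0055, "y": 0.018, "z": 0, "turn": -0.003}, {"x": -0.0055, "y": 0.018, "z": 0, "turn": -0.003}, {"x": -0.0055, "y": 0.018, "z": 0, "turn": -0.003}, {"x": -0.0055, "y": 0.018, "z": 0, "turn": -0.003}, {"x": -0.0055, "y": 0.018, "z": 0, "turn": -0.003}, {"x": -0.0055, "y": 0.018, "z": 0, "turn": -0.003}, {"x": -0.0055, "y": 0.018, "z": 0, "turn": -0.003}, {"x": -0.0055, "y": 0.018, "z": 0, "turn": -0.003}])

```text
t: 26.5
tool_pos: [0.4901, -0.1872, 0.0415]
tool_rot: [-2.2, -2.239, 0.003]
contact_force: [-8.8, 0.2, 5.4]
opening: -0.0
grip_force: 4.5
```

carry_out(moves=[{"x": -0.0045, "y": 0.015, "z": 0, "turn": -0.0025}, {"x": -0.0045, "y": 0.015, "z": 0, "turn": -0.0025}, {"x": -0.0045, "y": 0.015, "z": 0, "turn": -0.0025}, {"x": -0.0045, "y": 0.015, "z": 0, "turn": -0.0025}, {"x": -0.0045, "y": 0.015, "z": 0, "turn": -0.0025}, {"x": 0, "y": 0, "z": 0, "turn": 0}, {"x": 0, "y": 0, "z": 0, "turn": 0}, {"x": 0, "y": 0, "z": 0, "turn": 0}])

```text
t: 27.3
tool_pos: [0.4911, -0.1876, 0.0415]
tool_rot: [-2.184, -2.251, 0.005]
contact_force: [-11.2, 0.2, 8.6]
opening: 0.0001
grip_force: 6.2
```

carry_out(moves=[{"x": -0.0045, "y": 0.015, "z": 0, "turn": -0.0025}, {"x": -0.0045, "y": 0.015, "z": 0, "turn": -0.0025}, {"x": -0.0045, "y": 0.015, "z": 0, "turn": -0.0025}, {"x": 0, "y": 0, "z": 0, "turn": 0}, {"x": 0, "y": 0, "z": 0, "turn": 0}, {"x": 0, "y": 0, "z": 0, "turn": 0}, {"x": 0, "y": 0, "z": 0, "turn": 0}, {"x": 0, "y": 0, "z": 0, "turn": 0}])

```text
t: 28.1
tool_pos: [0.4917, -0.1879, 0.0415]
tool_rot: [-2.175, -2.258, 0.006]
contact_force: [-15.0, -0.3, 9.5]
opening: -0.0005
grip_force: 7.3
```

```bash
python3 g.py; python3 -c "
from h import *
from scipy.spatial.transform import Rotation as R
o=ctrl.get_obs();print(o['contact_force'],o['wrist_torque'],R.from_rotvec(o['tool_rot']).as_matrix())
print([ (c,n,ctrl.mark_of(c,n)[:2]) for c in ('top','scene') for n in ('buffer','tongue')])
a=ctrl.get_image('scene')[150:270,270:420,::-1];b=ctrl.get_image('top')[185:265,280:390,::-1]
cv2.imwrite('pics/latch.png',np.hstack([cv2.resize(a,(375,300),interpolation=2),cv2.resize(b,(412,300),interpolation=2)]))"
```

```text
th -0.05852165173644244 along 0.14912454193491775 front -0.05004797279325066 force y -15.042762173069391 t 28.1
[-15.04310635  -0.28380622   9.45710307] [ 0.0728446   2.07237622 -0.03620878] [[-0.03750026  0.99926941 -0.00737345]
 [ 0.99929515  0.03751184  0.00143916]
 [ 0.0017147  -0.00731429 -0.99997178]]Traceback (most recent call last):
  File "<string>", line 5, in <module>
    print([ (c,n,ctrl.mark_of(c,n)[:2]) for c in ('top','scene') for n in ('buffer','tongue')])
                 ~~~~~~~~~~~~^^^^^
ValueError: it knows: bay_floor, bottle_mid, caddy, dark_bottle, gate_hinge, gate_push, tape, tin
```

carry_out(moves=[{"x": 0, "y": -0.03, "z": 0, "turn": 0}, {"x": 0, "y": -0.03, "z": 0, "turn": 0}, {"x": 0, "y": -0.03, "z": 0, "turn": 0}, {"x": 0, "y": -0.03, "z": 0, "turn": 0}, {"x": 0, "y": 0, "z": 0, "turn": 0}, {"x": 0, "y": 0, "z": 0, "turn": 0}, {"x": 0, "y": 0, "z": 0, "turn": 0}, {"x": 0, "y": 0, "z": 0, "turn": 0}])

```text
t: 28.9
tool_pos: [0.49, -0.1876, 0.0414]
tool_rot: [-2.177, -2.26, 0.002]
contact_force: [-8.3, 1.8, 5.6]
opening: -0.0
grip_force: 4.3
```

```bash
python3 g.py; python3 -c "
from h import *
a=ctrl.get_image('scene')[150:270,270:420,::-1];b=ctrl.get_image('top')[185:265,280:390,::-1]
cv2.imwrite('pics/latch.png',np.hstack([cv2.resize(a,(375,300),interpolation=2),cv2.resize(b,(412,300),interpolation=2)]))"
```

```text
th -0.058374682686580845 along 0.1487606627082522 front -0.05169777252485245 force y -8.183691102584376 t 28.9
```

View pics/latch.png

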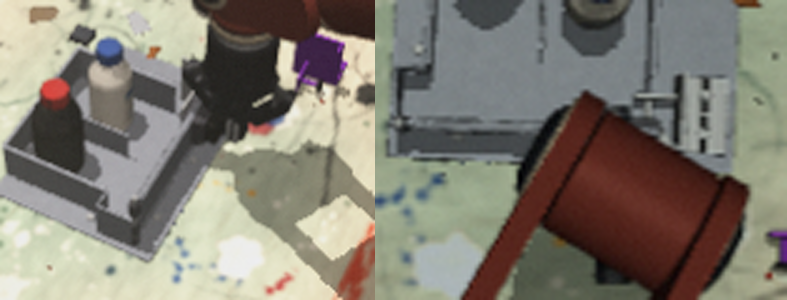

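The left crop shows the gate closed in line with the caddy front and both bottles upright. The arm hides the latch in both views. I keep retracting and watch the force.

carry_out(moves=[{"x": 0, "y": -0.03, "z": 0, "turn": 0}, {"x": 0, "y": -0.03, "z": 0, "turn": 0}, {"x": 0, "y": -0.03, "z": 0, "turn": 0}, {"x": 0, "y": -0.03, "z": 0, "turn": 0}, {"x": 0, "y": 0, "z": 0, "turn": 0}, {"x": 0, "y": 0, "z": 0, "turn": 0}, {"x": 0, "y": 0, "z": 0, "turn": 0}, {"x": 0, "y": 0, "z": 0, "turn": 0}])

```text
t: 29.8
tool_pos: [0.4887, -0.1886, 0.0418]
tool_rot: [2.18, 2.262, 0.0]
contact_force: [0.5, 0.3, 0.3]
opening: 0.0005
grip_force: 0.0
```

carry_out(moves=[{"x": 0, "y": -0.1, "z": 0, "turn": 0}, {"x": 0, "y": -0.3, "z": 0, "turn": 0}, {"x": 0, "y": -0.6, "z": 0, "turn": 0}, {"x": 0, "y": -0.8, "z": 0, "turn": 0}, {"x": 0, "y": -0.8, "z": 0, "turn": 0}, {"x": 0, "y": -0.6, "z": 0, "turn": 0}, {"x": 0, "y": -0.4, "z": -0.5, "turn": 0}, {"x": 0, "y": 0, "z": -0.8, "turn": 0}])

```text
t: 30.6
tool_pos: [0.3955, -0.1907, 0.0723]
tool_rot: [-2.178, -2.258, 0.001]
contact_force: [1.1, -0.0, -0.3]
opening: 0.0003
grip_force: 0.0
```

carry_out(moves=[{"x": -0.9, "y": -0.2, "z": -0.9, "turn": 0}, {"x": -0.9, "y": -0.2, "z": -0.9, "turn": 0}, {"x": -0.9, "y": -0.2, "z": -0.9, "turn": 0}, {"x": -0.9, "y": 0, "z": -0.9, "turn": 0}, {"x": -0.9, "y": 0, "z": -0.5, "turn": 0}, {"x": -0.9, "y": 0, "z": 0, "turn": 0}, {"x": -0.9, "y": 0, "z": 0, "turn": 0}, {"x": -0.5, "y": 0, "z": 0, "turn": 0}])

```text
t: 31.4
tool_pos: [0.3892, -0.3634, 0.1766]
tool_rot: [2.181, 2.261, -0.0]
contact_force: [-0.5, 0.6, 0.4]
opening: 0.0002
grip_force: 0.0
```

```bash
python3 -c "
from h import *
a=ctrl.get_image('scene')[160:260,270:395,::-1];b=ctrl.get_image('top')[185:265,280:390,::-1]
cv2.imwrite('pics/latch2.png',np.hstack([cv2.resize(a,(375,300),interpolation=2),cv2.resize(b,(412,300),interpolation=2)]))
for n in ('gate_push','gate_hinge'):
  for c in('top','scene'):
    for r in ctrl.mark_of(c,n)[:1]: print(c,n,r,atz(c,r['pixel'],.055))"
```

```text
top gate_push {'pixel': [341.9, 227.4], 'confidence': 0.96} [ 0.51527296 -0.18930725  0.055     ]
scene gate_push {'pixel': [360.0, 200.7], 'confidence': 0.63} [ 0.49903856 -0.1883268   0.055     ]
top gate_hinge {'pixel': [287.8, 216.6], 'confidence': 0.62} [ 0.54062822 -0.0391186   0.055     ]
scene gate_hinge {'pixel': [322.7, 236.9], 'confidence': 0.75} [ 0.53640461 -0.03277083  0.055     ]
```

View pics/latch2.png

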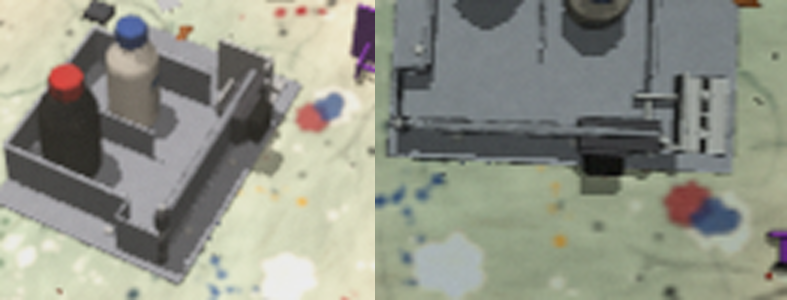

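```bash
python3 -c "
from h import *
a=np.mean([ctrl.get_image('scene').astype(float) for _ in range(4)],0).astype(np.uint8)[165:215,325:375,::-1];b=np.mean([ctrl.get_image('top').astype(float) for _ in range(4)],0).astype(np.uint8)[200:240,330:380,::-1]
cv2.imwrite('pics/latch3.png',np.hstack([cv2.resize(a,(400,400),interpolation=2),cv2.resize(b,(400,400),interpolation=2)]))
for X in [(.632,-.139)]:
  r=lambda v:np.array([v[0]+.021*v[1],-.021*v[0]+v[1]])+X
  for t in(0,-.02,-.04,-.06):
    e=r((-.098-.19*np.sin(t),.1-.19*np.cos(t)));print(t,(proj('top',[*e,.075])-[330,200])*[8,10]+[400,0],(proj('scene',[*e,.075])-[325,165])*8)"
```

```text
0 [610.11740261 216.047449  ] [241.52283343 140.58647565]
-0.02 [610.51777196 202.05813996] [231.68383979 136.87483388]
-0.04 [610.69374238 188.0646596 ] [221.77069675 133.31417215]
-0.06 [610.64535523 174.07267925] [211.78662803 129.90523034]
```

View pics/latch3.png

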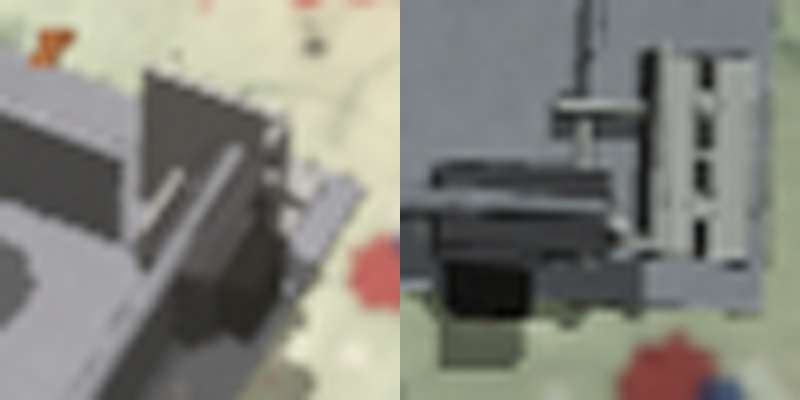

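The right crop shows the tongue tip (about (620,228)) just behind the strike block (640,242), with the buffer rod at (583,150) on the gate. That looks latched but it isn't decisive, so I touch the pad again gently to see where contact starts and how the force rises.

carry_out(moves=[{"x": 0.9, "y": 0.1, "z": 0, "turn": 0}, {"x": 0.9, "y": 0.1, "z": 0, "turn": 0}, {"x": 0.9, "y": 0.1, "z": 0, "turn": 0}, {"x": 0.9, "y": 0.1, "z": 0.3, "turn": 0}, {"x": 0.9, "y": 0.1, "z": 0.5, "turn": 0}, {"x": 0.9, "y": 0.1, "z": 0.8, "turn": 0}, {"x": 0.9, "y": 0.1, "z": 0.8, "turn": 0}, {"x": 0.6, "y": 0, "z": 0.8, "turn": 0}])

```text
t: 32.9
tool_pos: [0.401, -0.188, 0.096]
tool_rot: [2.179, 2.263, 0.001]
contact_force: [-0.1, 0.4, 0.2]
opening: -0.0001
grip_force: 0.0
```

carry_out(moves=[{"x": 0, "y": 0, "z": 0.8, "turn": 0.03}, {"x": 0, "y": 0, "z": 0.8, "turn": 0}, {"x": 0, "y": 0.2, "z": 0.5, "turn": 0}, {"x": 0, "y": 0.5, "z": 0, "turn": 0}, {"x": 0, "y": 0.7, "z": 0, "turn": 0}, {"x": 0, "y": 0.6, "z": 0, "turn": 0}, {"x": 0, "y": 0.5, "z": 0, "turn": 0}, {"x": 0, "y": 0.3, "z": 0, "turn": 0}])

```text
t: 33.7
tool_pos: [0.4718, -0.1888, 0.0442]
tool_rot: [2.213, 2.229, 0.0]
contact_force: [-0.3, -0.4, 0.6]
opening: 0.0003
grip_force: 0.0
```

carry_out(moves=[{"x": 0, "y": 0.15, "z": 0, "turn": 0}, {"x": 0, "y": 0.15, "z": 0, "turn": 0}, {"x": 0, "y": 0.12, "z": 0, "turn": 0}, {"x": 0, "y": 0.08, "z": 0, "turn": 0}, {"x": 0, "y": 0.05, "z": 0, "turn": 0}, {"x": 0, "y": 0.04, "z": 0, "turn": 0}, {"x": 0, "y": 0, "z": 0, "turn": 0}, {"x": 0, "y": 0, "z": 0, "turn": 0}])

```text
t: 34.5
tool_pos: [0.4855, -0.1886, 0.0441]
tool_rot: [-2.214, -2.229, 0.0]
contact_force: [-0.1, -0.7, -0.3]
opening: 0.0003
grip_force: 0.0
```

carry_out(moves=[{"x": 0, "y": 0.02, "z": 0, "turn": 0}, {"x": 0, "y": 0.02, "z": 0, "turn": 0}, {"x": 0, "y": 0.02, "z": 0, "turn": 0}, {"x": 0, "y": 0.02, "z": 0, "turn": 0}, {"x": 0, "y": 0.02, "z": 0, "turn": 0}, {"x": 0, "y": 0, "z": 0, "turn": 0}, {"x": 0, "y": 0, "z": 0, "turn": 0}, {"x": 0, "y": 0, "z": 0, "turn": 0}])

```text
t: 35.3
tool_pos: [0.4881, -0.1886, 0.0441]
tool_rot: [2.214, 2.229, -0.0]
contact_force: [0.0, 0.1, -0.5]
opening: -0.0002
grip_force: 0.0
```

carry_out(moves=[{"x": 0, "y": 0.02, "z": 0, "turn": 0}, {"x": 0, "y": 0.02, "z": 0, "turn": 0}, {"x": 0, "y": 0.02, "z": 0, "turn": 0}, {"x": 0, "y": 0, "z": 0, "turn": 0}, {"x": 0, "y": 0, "z": 0, "turn": 0}, {"x": 0, "y": 0, "z": 0, "turn": 0}, {"x": 0, "y": 0, "z": 0, "turn": 0}, {"x": 0, "y": 0, "z": 0, "turn": 0}])

```text
t: 36.1
tool_pos: [0.4893, -0.1886, 0.044]
tool_rot: [-2.213, -2.229, 0.001]
contact_force: [-4.0, -0.7, 2.2]
opening: -0.0
grip_force: 1.8
```

carry_out(moves=[{"x": 0, "y": 0.02, "z": 0, "turn": 0}, {"x": 0, "y": 0.02, "z": 0, "turn": 0}, {"x": 0, "y": 0.02, "z": 0, "turn": 0}, {"x": 0, "y": 0, "z": 0, "turn": 0}, {"x": 0, "y": 0, "z": 0, "turn": 0}, {"x": 0, "y": 0, "z": 0, "turn": 0}, {"x": 0, "y": 0, "z": 0, "turn": 0}, {"x": 0, "y": 0, "z": 0, "turn": 0}])

```text
t: 36.9
tool_pos: [0.49, -0.1887, 0.044]
tool_rot: [-2.212, -2.228, 0.003]
contact_force: [-7.5, -0.3, 5.3]
opening: -0.0001
grip_force: 3.8
```

carry_out(moves=[{"x": 0, "y": 0.02, "z": -0.01, "turn": 0}, {"x": 0, "y": 0.02, "z": -0.01, "turn": 0}, {"x": 0, "y": 0.02, "z": -0.01, "turn": 0}, {"x": 0, "y": 0.02, "z": -0.01, "turn": 0}, {"x": 0, "y": 0, "z": 0, "turn": 0}, {"x": 0, "y": 0, "z": 0, "turn": 0}, {"x": 0, "y": 0, "z": 0, "turn": 0}, {"x": 0, "y": 0, "z": 0, "turn": 0}])

```text
t: 37.7
tool_pos: [0.4905, -0.1888, 0.0441]
tool_rot: [-2.21, -2.226, 0.007]
contact_force: [-10.6, -2.3, 5.0]
opening: -0.0002
grip_force: 5.3
```

carry_out(moves=[{"x": 0, "y": 0.02, "z": -0.015, "turn": 0}, {"x": 0, "y": 0.02, "z": -0.015, "turn": 0}, {"x": 0, "y": 0.02, "z": -0.015, "turn": 0}, {"x": 0, "y": 0.02, "z": -0.015, "turn": 0}, {"x": 0, "y": 0.02, "z": -0.015, "turn": 0}, {"x": 0, "y": 0, "z": 0, "turn": 0}, {"x": 0, "y": 0, "z": 0, "turn": 0}, {"x": 0, "y": 0, "z": 0, "turn": 0}])

```text
t: 38.5
tool_pos: [0.491, -0.1888, 0.0442]
tool_rot: [-2.208, -2.224, 0.012]
contact_force: [-12.9, -5.7, -0.6]
opening: -0.0002
grip_force: 6.5
```

carry_out(moves=[{"x": -0.01, "y": 0.02, "z": 0, "turn": 0}, {"x": -0.01, "y": 0.02, "z": 0, "turn": 0}, {"x": -0.01, "y": 0.02, "z": 0, "turn": 0}, {"x": -0.01, "y": 0.02, "z": 0, "turn": 0}, {"x": -0.01, "y": 0.02, "z": 0, "turn": 0}, {"x": 0, "y": 0, "z": 0, "turn": 0}, {"x": 0, "y": 0, "z": 0, "turn": 0}, {"x": 0, "y": 0, "z": 0, "turn": 0}])

```text
t: 39.3
tool_pos: [0.492, -0.189, 0.0442]
tool_rot: [-2.204, -2.221, 0.014]
contact_force: [-19.4, -2.8, 5.5]
opening: 0.0001
grip_force: 9.8
```

carry_out(moves=[{"x": 0, "y": -0.08, "z": 0, "turn": 0}, {"x": 0, "y": -0.08, "z": 0, "turn": 0}, {"x": 0, "y": -0.08, "z": 0, "turn": 0}, {"x": 0, "y": 0, "z": 0, "turn": 0}, {"x": 0, "y": 0, "z": 0, "turn": 0}, {"x": 0, "y": 0, "z": 0, "turn": 0}, {"x": 0, "y": 0, "z": 0, "turn": 0}, {"x": 0, "y": 0, "z": 0, "turn": 0}])

```text
t: 40.1
tool_pos: [0.4895, -0.1887, 0.0446]
tool_rot: [-2.209, -2.225, 0.004]
contact_force: [-7.5, 0.1, -2.7]
opening: 0.0002
grip_force: 3.2
```

carry_out(moves=[{"x": 0, "y": -0.04, "z": 0, "turn": 0}, {"x": 0, "y": -0.04, "z": 0, "turn": 0}, {"x": 0, "y": 0, "z": 0, "turn": 0}, {"x": 0, "y": 0, "z": 0, "turn": 0}, {"x": 0, "y": 0, "z": 0, "turn": 0}, {"x": 0, "y": 0, "z": 0, "turn": 0}, {"x": 0, "y": 0, "z": 0, "turn": 0}, {"x": 0, "y": 0, "z": 0, "turn": 0}])

```text
t: 40.9
tool_pos: [0.4894, -0.1894, 0.0464]
tool_rot: [-2.212, -2.228, 0.001]
contact_force: [-4.6, 1.3, -3.7]
opening: -0.0001
grip_force: 2.5
```

carry_out(moves=[{"x": 0, "y": -0.1, "z": 0, "turn": 0}, {"x": 0, "y": -0.3, "z": 0, "turn": 0}, {"x": 0, "y": -0.6, "z": 0, "turn": 0}, {"x": 0, "y": -0.8, "z": 0, "turn": 0}, {"x": 0, "y": -0.8, "z": 0, "turn": 0}, {"x": 0, "y": -0.6, "z": 0, "turn": 0}, {"x": 0, "y": -0.4, "z": -0.5, "turn": 0}, {"x": 0, "y": 0, "z": -0.8, "turn": 0}])

```text
t: 41.7
tool_pos: [0.3988, -0.1903, 0.0793]
tool_rot: [-2.215, -2.228, -0.0]
contact_force: [0.7, -0.3, -0.3]
opening: 0.0
grip_force: 0.0
```

carry_out(moves=[{"x": -0.9, "y": -0.2, "z": -0.9, "turn": 0}, {"x": -0.9, "y": -0.2, "z": -0.9, "turn": 0}, {"x": -0.9, "y": -0.2, "z": -0.9, "turn": 0}, {"x": -0.9, "y": 0, "z": -0.9, "turn": 0}, {"x": -0.9, "y": 0, "z": -0.5, "turn": 0}, {"x": -0.9, "y": 0, "z": 0, "turn": 0}, {"x": -0.9, "y": 0, "z": 0, "turn": 0}, {"x": -0.5, "y": 0, "z": 0, "turn": 0}])

```text
t: 42.5
tool_pos: [0.3867, -0.3627, 0.1835]
tool_rot: [2.212, 2.225, -0.0]
contact_force: [-1.1, 0.8, 0.4]
opening: 0.0001
grip_force: 0.0
```

```bash
python3 -c "
from h import *
a0=cv2.imread('pics/latch3.png')
a=np.mean([ctrl.get_image('scene').astype(float) for _ in range(4)],0).astype(np.uint8)[165:215,325:375,::-1];b=np.mean([ctrl.get_image('top').astype(float) for _ in range(4)],0).astype(np.uint8)[200:240,330:380,::-1]
n=np.hstack([cv2.resize(a,(400,400),interpolation=2),cv2.resize(b,(400,400),interpolation=2)])
cv2.imwrite('pics/latch4.png',n)
g=lambda i:cv2.cvtColor(i,6).astype(np.float32)
for nm,sl in [('top gate',(slice(150,320),slice(420,610))),('top bracket',(slice(40,280),slice(650,780))),('scene gate',(slice(150,340),slice(130,280))),('scene bracket',(slice(20,150),slice(0,200)))]:
  print(nm,cv2.phaseCorrelate(g(a0)[sl].copy(),g(n)[sl].copy()),abs(g(a0)[sl]-g(n)[sl]).mean())
print(ctrl.get_obs()['t'])
cv2.imwrite('pics/l4.png',np.hstack([cv2.resize(a0[100:300,530:700],(400,470),interpolation=2),cv2.resize(n[100:300,530:700],(400,470),interpolation=2)]))"
```

```text
top gate ((0.017454738194658148, 0.0026769104348574047), 0.9593684390739158) 0.6573065
top bracket ((0.4642968198629518, -0.01259144803395884), 0.9338125139401283) 0.6386218
scene gate ((0.007855011976545256, 0.005919917507739569), 0.9913017369972335) 0.61442107
scene bracket ((-0.02048193670766807, 0.5439205426946785), 0.9118847277605975) 0.637
42.9
```

View pics/l4.png

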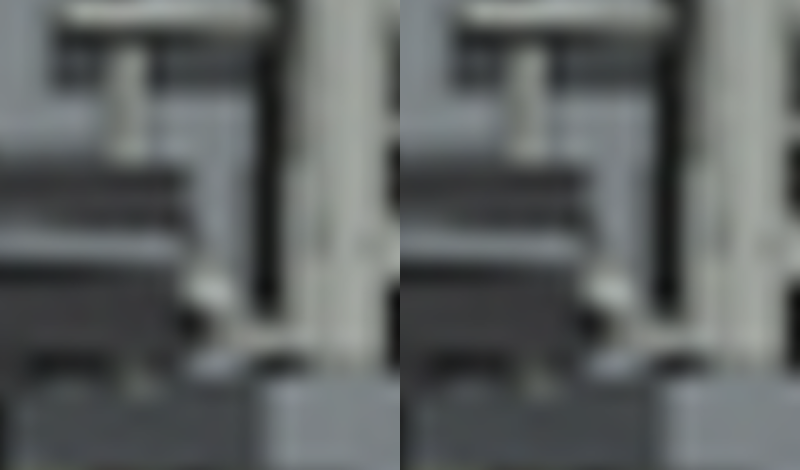

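The gate came back to exactly the same place (image shift about 0) after pushes to 15 N and 19 N. The light tongue at (215,290) sticks out behind the strike bar at (250,335), so the gate is latched. The robot is clear of everything, so I hand in.

```bash
python3 -c "
from station import ctrl
print(ctrl.finish_job())"
```

```text
the job is handed in; nothing more can be done
None
```

The job is handed in: the white bottle stands released in the right-hand bay, and as far as force and camera can show the gate is latched. The highest push force I read was about 20 N, and `finish_job` reported no verdict.

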